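Set out the kickstand and hold the board frame upright

ROBOT

A 7-joint arm with a two-finger parallel gripper is mounted at the origin on a cart in front of the work surface, level with it; the furniture and walls round the work are solid. World frame = base frame: x ahead of the robot, y to its left, z up, the work surface at z = 0. Lengths are in m, angles in rad, forces in N, time in s.
With the tool pointing down it reaches from about 0.4 to 0.875 m from the base axis. Payload 19.3 kg.
Tool frame: the origin (TCP) lies on the centre line of the jaws, within the pads' length; the fingertips stand 14 mm ahead of it and the grasp point (between the pads) lies 5 mm behind it (bot.tip_extent is the distance from the TCP to the fingertips, in m); z points along the fingers, y is the line along which they close (so a half turn about z gives the same grasp; the last joint's range is limited). The gripper opens to 85 mm and grips with 20 to 120 N. Pads are 22 mm wide; open, the fingers measure 114 mm over their backs; the gripper's body (76 mm by 85 mm) begins 54 mm behind the grasp point. The pads swing forward as they close: fully open they stand 13 mm farther back than shut.
Start: joints at [1.088, 0.521, -0.036, 1.599, 0.021, 1.021, -0.113], TCP at [0.251, -0.573, 0.245] pointing down, gripper open.
Joint ranges: [-2.91, 2.91], [-0.3, 2.13], [-1.5, 1.42], [0.17, 2.43], [-1.26, 4.41], [0.16, 1.93], [-2.52, 2.52]. Speed limits (rad/s): [1.89, 1.89, 2.39, 2.39, 3.01, 3.01, 3.01].

INTERFACE

Orientations are given as [roll, pitch, yaw] about the fixed x, y, z axes, in that order (R = Rz(yaw) Ry(pitch) Rx(roll)).
In Python, from workcell import monitor, grab_frame, camera_model, bot gives the robot as it stands.
- The arm moves only by the tool move_arm, never from a script. Its argument "moves" is a list of rows, each a list of 4 numbers: the shift along the world's x, y, z in mm, then the turn about the world's z in rad. A call has 1 to 12 rows; each row is the pose to reach, as a shift and turn from the pose commanded when the call began; what a row does not reach only later rows make up. A row lasts 1/8 s, in which the tool goes at most 62.5 mm and 10.7 degrees, less where a joint would pass 70% of its speed; a pose out of reach is approached as far as the arm can. A call with a gripper value outside its range is refused whole. "gripper" is the opening, from 0 (shut) to 1 (fully open), set as the call begins (left out, the last holds). The fingers move at their own pace and stop on an object; "newtons" is the grip in N (left out, the last holds). Time passes only in rows, so rows that repeat a pose let the fingers close. It gives the time, the measured TCP pose, the force, the opening and the grip force at its end, in the units of the state.
- monitor.observe(): the state, without advancing time (a new reading comes with each control period).
- grab_frame(name): name is "scene" or "top" or "wrist"; returns the picture (480x640x3 uint8, blue, green, red); there is no depth.
- camera_model(name): a dict with "vfov" (degrees; the focal length in pixels is half the picture's height over the tangent of half this angle, whatever the lens; pixels are square), "cx", "cy" (the principal point, pixels), "R" (3x3) and "t" (3): a world point X has camera coordinates R X + t; the wrist camera has in their place "T_tool_cam" (4x4, takes a point from camera to tool coordinates, whose origin is the TCP and whose axes are the flange's). Camera axes: x right, y down, z forward; pixel columns grow to the right and rows downward; lengths in m; the calibration is good to about 2 mm. A picture is of the moment at which its call begins: read the wrist's pose just before it. camera_model takes no time and is no camera call.
- bot.job_done(): hands the job in; it is judged then, once.
The state is a dict: "clock": time; "qpos": joint angles; "qd": joint speeds; "joint_efforts": joint torques, N m; "position": TCP position; "tool_rot": TCP orientation; "force": force on the tool from outside, world axes, zero at the start; "moment": the same for the moment, N m; "grip_width": finger opening in m; "finger_force": force on a finger pad.
Only numpy, scipy, OpenCV 4.12 (cv2) and the standard library are available. Lean on these libraries where they do the work, as an engineer would, in place of code of your own. Each camera call takes 0.05 s, during which the arm holds its last target. There are 200 camera calls.

TASK

A circuit board in its metal carrier frame lies component side down on the bench. While the frame still lies flat, flip the kickstand on its back over centre until it is fully out; then raise the frame by its orange handle bar so that it stands on its round lower rail with the component side facing the robot. Finish while still gripping the frame and holding it plumb on its rail, kickstand out, because it tips back onto the stand when let go; leave the other things on the bench where they are.

Things in the scene. Friction and masses are not known exactly. Their poses are not given: they have to be found in the camera images.
- board_frame: aluminium frame, 0.6 kg, loose, 151 mm wide (y), 196 long (x), 22 thick (z), circuit board on its face. Origin: face plane, middle of lower edge. x: lower rail to handle; z: out of the back. Starts face down (z up), handle towards the robot. Upright: x up, the face looks along -z. Free on its open kickstand it leans back 0.2 rad
- handle_bar (a point): middle of the orange handle bar, round, 12 mm thick, along frame y, at frame (190, 0, 13) mm. End posts (10 mm thick) at y = +-52 mm leave 90 mm of it free; gap from bar to top rail 35 mm, open right through. Gripped across, it can turn between the finger pads
- lower_rail (a point): middle of the axis of the round black lower rail, 22 mm in diameter, along frame y, at frame (11, 0, 11) mm: 11 mm above the bench both lying and standing. The frame rolls up over this rail
- stand_hub (a point): centre of the kickstand's hinge, at frame (61, 0, 36) mm, axis along the frame's y. Beside it (frame y +19 mm) a small spring strut, no obstacle to a grip on the foot
- stand_foot (a point): centre of the kickstand's black rubber foot, a roller along frame y, 14 mm thick, 30 mm long, 65 mm from the hinge axis. Folded: at frame (126, 0, 36) mm, underside 6.5 mm above the spine, which is as wide as the foot; free beside it down to z = 22 mm or lower. Its end faces can be gripped from straight above (30 mm); it turns between the pads
- kickstand (a joint): kickstand angle, rad: 0 folded along the back, foot towards the handle; 1.57 square to the back; 2.18 (stop) fully out, foot towards the lower rail. An over-centre spring (0.11 N m at either end, none at 1.09) drives it to the nearer end
- mug: white china mug with a handle, 92x127x95 mm; bystander; origin at the centre of its underside
- notebook: red spiral notebook, 212x155x13 mm; bystander; origin at the centre of its underside
- multimeter: multimeter in a red holster, 128x78x37 mm; bystander; origin at the centre of its underside
- screw_tin: round open tin of screws, 64 mm across, 20 mm high; bystander; origin at the centre of its underside
- solder_reel: reel of solder with blue flanges, 60 mm across, 48 mm high; bystander; origin at the centre of its underside
- driver: screwdriver with red and black handle, 28x167x28 mm, lying; bystander; origin at the centre of its underside
- bench_front (a point): unmarked reference point on the bench top between the robot and the frame; used only to judge that the face looks to the robot's side

How it is judged:
On the way:
1. the kickstand is fully out while the frame still lies flat on its face (value of joint kickstand above 2.05 rad and angle between board_frame's own z axis and vertical below 0.15 rad and height (world z) of lower_rail below 0.02 m), for 0.2 s.
At the end, for the whole second after the job is handed in: The robot still grips the frame (more than 2 N), which stands still on its lower rail (rail within 7 mm of resting on the bench), plumb within 0.1 rad, component side towards the robot (the reference point more than 60 mm in front of the face), kickstand fully out (beyond 2.05 rad) (value of joint kickstand above 2.05 rad and angle between board_frame's own x axis and vertical below 0.1 rad and height (world z) of lower_rail between 0.005 and 0.018 m and z of bench_front in the frame of board_frame below -0.06 m and contact force between the fingers and board_frame above 2 N and linear speed of board_frame below 0.03 m/s); the arm keeps its last pose, push and grip.
It fails at once if a bystander is moved more than 25 mm (distance of any of mug, notebook, multimeter, screw_tin, solder_reel, driver from where it was at the start of the episode above 0.025 m).
It also fails if it takes over 58 s, if anything falls off the work surface, if the arm or the gripper's body presses on something with over 40 N, if the wrist force passes 120 N, or if a joint passes its speed limit or range.

## Working session

There is one attempt and no reset: what is moved stays moved. The work goes in short steps, Python scripts to look and compute and a tool call to move; the robot and the scene stay as the last step left them, time stands still between calls to the robot, and variables do not carry over. Pictures are saved under pics/ and viewed, at most 10 in all, crops included, and the job is handed in when it is done.

Besides the shell and the picture viewer there is one more tool, called after "Request:" by a JSON object that holds its "op" and its "data", one argument or row to a line. move_arm: Moves the arm, as the interface text tells. Its arguments: {"type":"object","properties":{"moves":{"type":"array","items":{"type":"array","items":{"type":"number"}}},"gripper":{"type":"number"},"newtons":{"type":"number"}},"required":["moves"]}

```bash
mkdir -p pics; python3 - <<'E'
from workcell import monitor, grab_frame, camera_model, bot
import cv2
print(monitor.observe()); 
for n in("scene","top","wrist"):
    print(n,camera_model(n)); 
a=grab_frame("scene");b=grab_frame("top")
cv2.imwrite("pics/s.png",a);cv2.imwrite("pics/t.png",b)
E
```

```text
{'clock': 0.0, 'qpos': array([ 1.08777908,  0.52205237, -0.03632417,  1.59996692,  0.0212294 ,
        1.02108453, -0.11278447]), 'qd': array([-0.0003462 , -0.00048525,  0.00063496,  0.00072021,  0.00026833,
        0.00022747, -0.00063027]), 'joint_efforts': array([-2.76066726e-05, -9.27105618e+01,  1.97877891e+00, -3.69929016e+01,
        1.76877104e-02,  8.04433163e-03, -9.26407938e-05]), 'position': array([ 0.25058437, -0.57223902,  0.24471657]), 'tool_rot': array([-3.14047213e+00,  1.05266838e-04,  4.12834690e-01]), 'force': array([-0.01735281, -0.15020104,  0.22446385]), 'moment': array([ 0.04133205, -0.0197381 ,  0.05489394]), 'finger_force': 0.0, 'grip_width': 0.08555214517147834}
scene {'vfov': 42.34645343013317, 'cx': 323.80206791397427, 'cy': 241.1121011315046, 'R': array([[ 0.70199437, -0.71184374,  0.02196348],
       [-0.40938855, -0.42857523, -0.80543423],
       [ 0.58275632,  0.55641869, -0.59227807]]), 't': array([-0.40539838,  0.25403906,  1.57801931])}
top {'vfov': 53.30807047686607, 'cx': 314.88893189538527, 'cy': 244.92933204429394, 'R': array([[ 0.02851031, -0.99956443,  0.00762292],
       [-0.98867213, -0.02932221, -0.14719926],
       [ 0.14735866, -0.00333987, -0.98907748]]), 't': array([-0.06966169,  0.54104298,  1.35777738])}
wrist {'vfov': 60.64627396180458, 'cx': 313.1598099408709, 'cy': 244.46654706324375, 'T_tool_cam': array([[ 1.95256496e-04, -9.45894872e-01, -3.24473193e-01,
         8.34365012e-02],
       [ 9.99999759e-01, -3.16014574e-05,  6.93888154e-04,
         2.55754606e-04],
       [-6.66599073e-04, -3.24473250e-01,  9.45894638e-01,
        -1.28101627e-01],
       [ 0.00000000e+00,  0.00000000e+00,  0.00000000e+00,
         1.00000000e+00]])}
```

View pics/t.png

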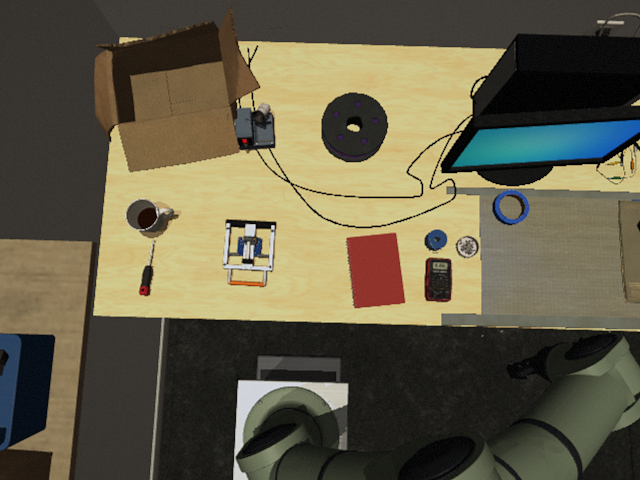

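View pics/s.png

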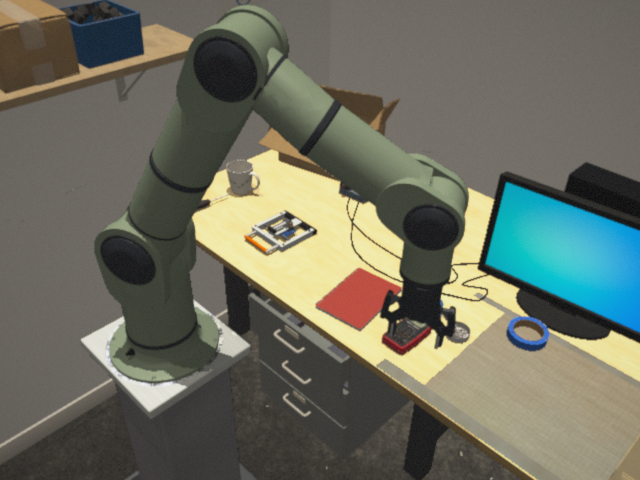

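The top view shows the frame at about (248,252) with its orange handle at (248,284). The mug is at (148,216), the driver at (147,275) and the notebook at (375,270). I'll enlarge the frame.

```bash
cat > h.py <<'E'
import numpy as np
from workcell import monitor, grab_frame, camera_model, bot
from scipy.spatial.transform import Rotation as Ro
def cam(n):
    m=camera_model(n); f=240/np.tan(np.radians(m["vfov"]/2))
    if n=="wrist":
        s=monitor.observe(); T=np.eye(4); T[:3,:3]=Ro.from_euler("xyz",s["tool_rot"]).as_matrix(); T[:3,3]=s["position"]
        M=np.linalg.inv(T@m["T_tool_cam"]); R,t=M[:3,:3],M[:3,3]
    else: R,t=m["R"],m["t"]
    return f,m["cx"],m["cy"],R,t
def back(c,u,v,z):
    f,cx,cy,R,t=c; d=R.T@np.array([(u-cx)/f,(v-cy)/f,1]); o=-R.T@t
    return o+d*(z-o[2])/d[2]
def proj(c,X):
    f,cx,cy,R,t=c; p=R@np.array(X)+t; return f*p[0]/p[2]+cx,f*p[1]/p[2]+cy
E
python3 - <<'E'
import cv2
from h import *
b=cv2.imread("pics/t.png")[205:300,205:295]
cv2.imwrite("pics/tc.png",cv2.resize(b,None,fx=6,fy=6,interpolation=cv2.INTER_CUBIC))
c=cam("top")
for n,u,v,z in [("hL",229,283,.013),("hR",267,285,.013),("farL",227,221,.015),("farR",275,222,.015),("mug",148,216,.05),("driver",146,280,.015),("nbL",348,236,.013),("nbLb",355,306,.013)]:
    print(n,back(c,u,v,z).round(3))
E
```

```text
hL [0.426 0.195 0.013]
hR [0.424 0.083 0.013]
farL [0.611 0.211 0.015]
farR [0.613 0.067 0.015]
mug [0.612 0.436 0.05 ]
driver [0.428 0.439 0.015]
nbL [ 0.577 -0.152  0.013]
nbLb [ 0.37  -0.177  0.013]
```

View pics/tc.png

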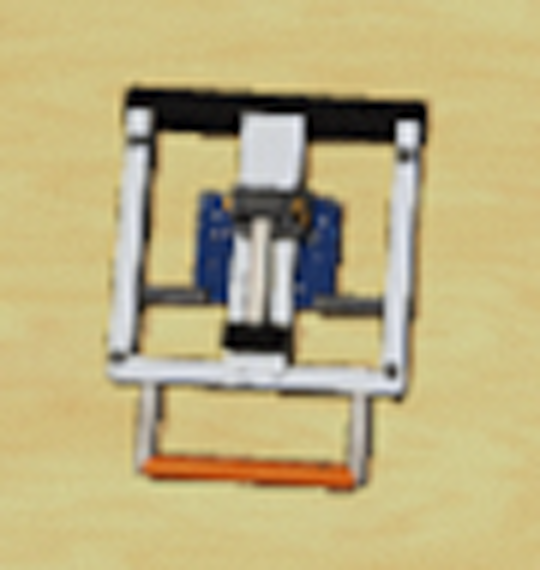

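The crop, in original pixels, puts the handle ends at about (228.7,282.7) and (264.5,285). The black rail runs (226,223)–(276,225), the hub is at (249.7,239.7) and the foot at (248,261.7).

```bash
python3 - <<'E'
from h import *
c=cam("top")
P={}
for n,x,y,z in [("hL",142,466,.013),("hR",357,480,.013),("rL",127,108,.016),("rR",427,120,.016),("hub",268,208,.04),("foot",258,338,.036)]:
    P[n]=back(c,205+(x+.5)/6-.5,205+(y+.5)/6-.5,z); print(n,P[n].round(4))
h=(P["hL"]+P["hR"])/2; r=(P["rL"]+P["rR"])/2
print("handle",h,"rail",r,"dist",np.linalg.norm(h-r)," dir", np.arctan2(*(r-h)[1::-1]), np.arctan2(-(P["hL"]-P["hR"])[0],(P["hL"]-P["hR"])[1]),np.arctan2(-(P["rL"]-P["rR"])[0],(P["rL"]-P["rR"])[1]))
print(np.linalg.norm(P["rL"]-P["rR"]),bot.tip_extent)
E
```

```text
hL [0.4283 0.1978 0.013 ]
hR [0.4245 0.0921 0.013 ]
rL [0.6061 0.2145 0.016 ]
rR [0.6045 0.0648 0.016 ]
hub [0.554  0.1386 0.04  ]
foot [0.4906 0.1409 0.036 ]
handle [0.42643424 0.14492646 0.013     ] rail [0.60531953 0.13968696 0.016     ] dist 0.17898714430304002  dir -0.029281318857082465 -0.035914925389532525 -0.01069971543839198
0.14969276439798404 0.014
```

Request:
{"op": "move_arm", "data": {
  "moves": [
    [240, 713, -60, -0.443],
    [240, 713, -60, -0.443],
    [240, 713, -60, -0.443],
    [240, 713, -60, -0.443],
    [240, 713, -60, -0.443],
    [240, 713, -60, -0.443],
    [240, 713, -60, -0.443],
    [240, 713, -60, -0.443],
    [240, 713, -60, -0.443],
    [240, 713, -60, -0.443],
    [240, 713, -60, -0.443],
    [240, 713, -60, -0.443]
  ],
  "gripper": 0.65
}}

```text
clock: 1.6
position: [0.4894, 0.1378, 0.1855]
tool_rot: [3.141, -0.0, -0.03]
force: [1.3, -0.4, -0.0]
grip_width: 0.0552
finger_force: 0.0
```

```bash
python3 - <<'E'
import cv2
from h import *
c=cam("wrist");s=monitor.observe();cv2.imwrite("pics/w1.png",grab_frame("wrist"));print(s["position"],s["tool_rot"],s["qpos"].round(2))
np.savez("w1.npz",f=c[0],cx=c[1],cy=c[2],R=c[3],t=c[4])
E
```

```text
[0.48943601 0.13779192 0.18545494] [ 3.14146712e+00 -2.32454053e-06 -3.03472942e-02] [-0.24  0.42 -0.2   1.96  0.11  0.77 -2.1 ]
```

View pics/w1.png

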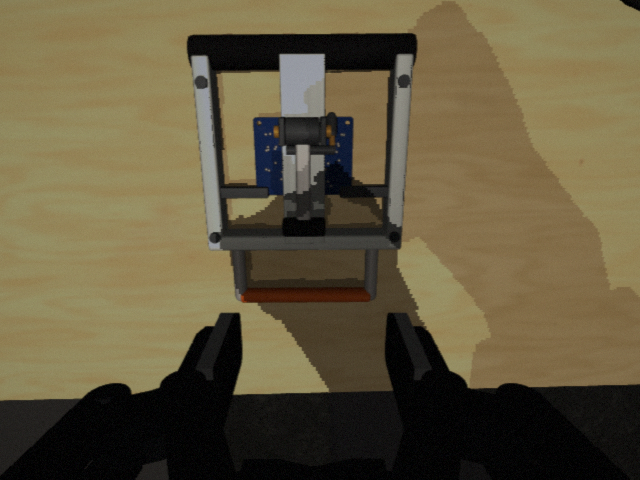

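The wrist view shows the frame square to the tool: foot at about (305,227), bar (239–376,296), rail (189–416,50).

```bash
python3 - <<'E'
from h import *
d=np.load("w1.npz");c=(d["f"],d["cx"],d["cy"],d["R"],d["t"])
for n,u,v,z in [("foot",305,226,.038),("hL",239,296,.015),("hR",376,296,.015),("rL",189,50,.013),("rR",416,50,.013),("hub",303,131,.042)]: print(n,back(c,u,v,z).round(4))
print(proj(c,[.4906,.1415,.036]))
E
```

```text
foot [0.4924 0.1429 0.038 ]
hL [0.4287 0.1987 0.015 ]
hR [0.4254 0.0886 0.015 ]
rL [0.6093 0.2163 0.013 ]
rR [0.6048 0.0652 0.013 ]
hub [0.5567 0.1417 0.042 ]
(np.float64(307.0984084324455), np.float64(227.55715259836012))
```

Request:
{"op": "move_arm", "data": {
  "moves": [
    [1, 3, -50, 0],
    [1, 3, -100, 0],
    [1, 3, -125, 0],
    [1, 3, -146, 0],
    [1, 3, -146, 0],
    [1, 3, -146, 0]
  ]
}}

```text
clock: 2.4
position: [0.4904, 0.1389, 0.0403]
tool_rot: [-3.141, -0.0, -0.03]
force: [-0.5, -0.1, -0.0]
grip_width: 0.0557
finger_force: 0.0
```

Request:
{"op": "move_arm", "data": {
  "moves": [
    [0, 0, 0, 0],
    [0, 0, 0, 0],
    [0, 0, 0, 0],
    [0, 0, 0, 0],
    [0, 0, 0, 0],
    [0, 0, 0, 0]
  ],
  "gripper": 0.2,
  "newtons": 25
}}

```text
clock: 3.15
position: [0.4908, 0.1394, 0.0406]
tool_rot: [-3.14, -0.002, -0.03]
force: [-0.8, 3.4, 7.4]
grip_width: 0.029
finger_force: 28.0
```

Request:
{"op": "move_arm", "data": {
  "moves": [
    [1.3, 0, 12.9, 0],
    [5.1, 0, 25.3, 0],
    [11.4, -0.3, 36.7, 0],
    [19.7, -0.6, 46.6, 0],
    [29.9, -0.9, 54.7, 0],
    [41.4, -1.2, 60.6, 0],
    [54, -1.6, 64.1, 0],
    [66.9, -2, 65, 0],
    [79.8, -2.4, 63.3, 0],
    [92, -2.8, 59.1, 0],
    [100.6, -3, 54.4, 0],
    [104, -3, 51.8, 0]
  ]
}}

```text
clock: 4.65
position: [0.5973, 0.136, 0.0926]
tool_rot: [-3.14, -0.005, -0.031]
force: [6.4, -1.4, 11.6]
grip_width: 0.0289
finger_force: 26.4
```

Request:
{"op": "move_arm", "data": {
  "moves": [
    [0, 0, 0, 0],
    [0, 0, 0, 0]
  ]
}}

```text
clock: 4.9
position: [0.5969, 0.1359, 0.0928]
tool_rot: [-3.14, -0.005, -0.031]
force: [5.8, -0.8, 11.3]
grip_width: 0.0293
finger_force: 26.5
```

```bash
python3 - <<'E'
import cv2
from h import *
a=grab_frame("scene")[180:280,215:345];b=grab_frame("top")[205:300,205:295];w=grab_frame("wrist")
z=lambda i,h:cv2.resize(i,(int(i.shape[1]*h/i.shape[0]),h),interpolation=cv2.INTER_CUBIC)
cv2.imwrite("pics/c2.png",np.hstack([np.vstack([z(a,270)[:,:351],]),z(w,270)]))
E
```

```text
(no output)
```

View pics/c2.png

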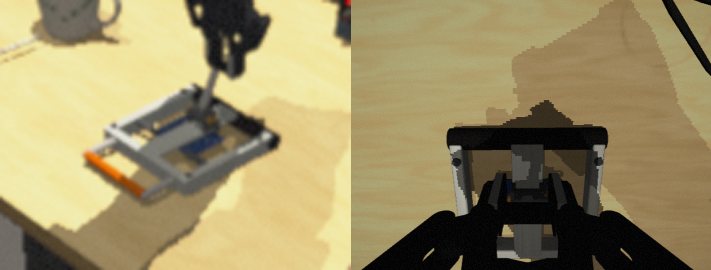

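The kickstand is over against its stop and the frame is still flat. I'll release the foot, rise, turn a quarter and go above the handle.

Request:
{"op": "move_arm", "data": {
  "moves": [
    [0, 0, 0, 0],
    [0, 0, 0, 0],
    [0, 0, 0, 0],
    [0, 0, 40, 0],
    [0, 0, 90, 0],
    [0, 0, 110, 0]
  ],
  "gripper": 0.65
}}

```text
clock: 5.8
position: [0.5949, 0.136, 0.2042]
tool_rot: [-3.141, -0.003, -0.03]
force: [-0.3, -0.0, 0.4]
grip_width: 0.0555
finger_force: 0.0
```

Request:
{"op": "move_arm", "data": {
  "moves": [
    [-20, 1, 0, 0.18],
    [-60, 3, 0, 0.36],
    [-100, 5, 0, 0.54],
    [-130, 6, 0, 0.72],
    [-150, 7, 0, 0.9],
    [-168, 8, 0, 1.08],
    [-168, 8, 0, 1.26],
    [-168, 8, 0, 1.42],
    [-168, 8, 0, 1.571],
    [-168, 8, 0, 1.571],
    [-168, 8, 0, 1.571],
    [-168, 8, 0, 1.571]
  ]
}}

```text
clock: 7.3
position: [0.4261, 0.1439, 0.2015]
tool_rot: [3.142, 0.0, 1.539]
force: [0.5, -0.1, 0.7]
grip_width: 0.0553
finger_force: 0.0
```

```bash
python3 - <<'E'
import cv2
from h import *
s=monitor.observe();c=cam("wrist");cv2.imwrite("pics/w3.png",grab_frame("wrist"));print(s["position"],s["tool_rot"],s["qpos"].round(2))
np.savez("w3.npz",f=c[0],cx=c[1],cy=c[2],R=c[3],t=c[4])
E
```

```text
[0.42613897 0.1438536  0.20151311] [3.14151913e+00 8.03487933e-05 1.53883681e+00] [ 0.04  0.36 -0.61  2.07  0.29  0.8  -0.78]
```

View pics/w3.png

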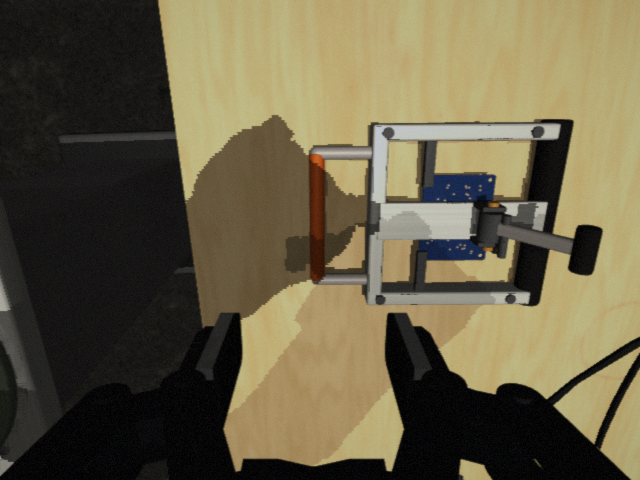

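The kickstand is fully out, with the foot beyond the rail at (586,250). The bar's ends are at (317,154) and (316,281), and the rail runs (560,122)–(533,305).

```bash
python3 - <<'E'
from h import *
d=np.load("w3.npz");c=(d["f"],d["cx"],d["cy"],d["R"],d["t"])
for n,u,v,z in [("hL",317,154,.015),("hR",316,281,.015),("rL",560,122,.013),("rR",533,305,.013),("foot",586,250,.09)]: print(n,back(c,u,v,z).round(4))
E
```

```text
hL [0.4305 0.191  0.015 ]
hR [0.4267 0.0867 0.015 ]
rL [0.6109 0.2084 0.013 ]
rR [0.6124 0.0574 0.013 ]
foot [0.5952 0.1358 0.09  ]
```

Request:
{"op": "move_arm", "data": {
  "moves": [
    [2, -5, -40, 0],
    [2, -5, -90, 0],
    [2, -5, -130, 0],
    [2, -5, -160, 0],
    [2, -5, -182, 0],
    [2, -5, -182, 0],
    [2, -5, -182, 0]
  ],
  "gripper": 0.4
}}

```text
clock: 8.22
position: [0.4284, 0.139, 0.0202]
tool_rot: [3.141, -0.0, 1.54]
force: [-0.2, 0.1, -0.1]
grip_width: 0.0343
finger_force: 0.0
```

Request:
{"op": "move_arm", "data": {
  "moves": [
    [0, 0, 0, 0],
    [0, 0, 0, 0],
    [0, 0, 0, 0],
    [0, 0, 0, 0],
    [0, 0, 0, 0],
    [0, 0, 0, 0]
  ],
  "gripper": 0,
  "newtons": 30
}}

```text
clock: 8.98
position: [0.4288, 0.1389, 0.0203]
tool_rot: [3.14, -0.0, 1.54]
force: [-0.2, -0.9, 10.2]
grip_width: 0.0107
finger_force: 30.9
```

Request:
{"op": "move_arm", "data": {
  "moves": [
    [1.3, 0, 11.6, 0],
    [3.2, -0.1, 23.2, 0],
    [6, -0.2, 34.7, 0],
    [9.4, -0.3, 45.9, 0],
    [13.7, -0.4, 57.1, 0],
    [18.5, -0.6, 67.9, 0],
    [24.2, -0.8, 78.5, 0],
    [30.4, -0.9, 88.6, 0],
    [37.4, -1.1, 98.5, 0],
    [44.9, -1.3, 107.9, 0],
    [53, -1.6, 116.9, 0],
    [61.7, -1.8, 125.3, 0]
  ]
}}

```text
clock: 10.48
position: [0.4904, 0.137, 0.1454]
tool_rot: [-3.141, 0.0, 1.541]
force: [-2.8, 0.6, -1.0]
grip_width: 0.0103
finger_force: 29.2
```

```bash
python3 - <<'E'
import cv2
from h import *
a=grab_frame("scene")[150:280,215:345];w=grab_frame("wrist")
z=lambda i,h:cv2.resize(i,(int(i.shape[1]*h/i.shape[0]),h),interpolation=cv2.INTER_CUBIC)
cv2.imwrite("pics/c4.png",np.hstack([z(a,300),z(w,300)]))
E
```

```text
(no output)
```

View pics/c4.png

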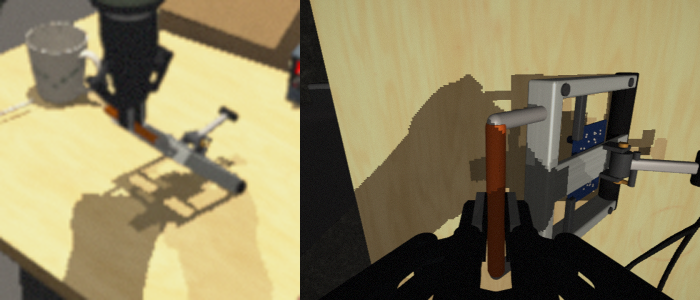

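The frame is tilted and the kickstand is out. In the scene crop the rail's near end is at (240,187). I'll check whether the rail is on the bench by comparing predicted projections.

```bash
cat >> h.py <<'E'
def pose(th,bar,yaw=-.033):
    # frame rotated th from flat; returns function frame mm -> world
    d=np.array([np.cos(yaw),np.sin(yaw),0]);up=np.array([0,0,1.])
    X=-d*np.cos(th)+up*np.sin(th); Z=d*np.sin(th)+up*np.cos(th); Y=np.cross(Z,X)
    return lambda p:bar+(X*(p[0]-190)+Y*p[1]+Z*(p[2]-13))/1000
E
python3 - <<'E'
from h import *
cs=cam("scene");cw=cam("wrist");s=monitor.observe();print(s["position"],s["force"])
bar=s["position"]+[0,0,-.007]
for th in(.5,.6,.7,.78,.85):
    g=pose(th,bar); o=[]
    for p in([11,75,11],[11,-75,11],[190,0,13],[23.7,0,89]):
        q=g(p);u,v=proj(cs,q);a,b=proj(cw,q)
        o.append((round((u-215)*300/130),round((v-150)*300/130),round(300+a*.625),round(b*.625)))
    print(th,g([11,0,11]).round(3),o)
E
```

```text
[0.49109149 0.13710524 0.14559145] [-1.22104645 -0.38256181 -2.66049694]
0.5 [0.647 0.132 0.051] [(257, 155, 648, 229), (184, 111, 683, 76), (132, 120, 496, 211), (234, 80, 775, 200)]
0.6 [0.638 0.132 0.036] [(251, 167, 631, 220), (179, 122, 661, 75), (132, 120, 496, 211), (233, 92, 746, 188)]
0.7 [0.627 0.133 0.022] [(245, 178, 615, 213), (174, 133, 640, 74), (132, 120, 496, 211), (231, 104, 720, 177)]
0.78 [0.617 0.133 0.011] [(240, 187, 603, 208), (168, 142, 624, 74), (132, 120, 496, 211), (228, 114, 701, 170)]
0.85 [0.608 0.133 0.003] [(235, 195, 593, 204), (164, 149, 611, 74), (132, 120, 496, 211), (225, 122, 685, 165)]
```

Request:
{"op": "move_arm", "data": {
  "moves": [
    [9.3, -0.3, 7.8, 0],
    [19, -0.6, 15.2, 0],
    [29.3, -0.9, 21.9, 0],
    [39.8, -1.2, 28.1, 0],
    [50.9, -1.5, 33.5, 0],
    [62.2, -1.9, 38, 0],
    [73.9, -2.2, 42, 0],
    [85.6, -2.6, 45.2, 0],
    [94.9, -2.8, 47, 0],
    [104.3, -3.1, 48.4, 0],
    [113.7, -3.4, 49.6, 0],
    [123, -3.7, 50.4, 0]
  ],
  "newtons": 22
}}

```text
clock: 12.08
position: [0.6157, 0.1336, 0.1989]
tool_rot: [3.135, -0.001, 1.54]
force: [-3.7, -3.1, 35.3]
grip_width: 0.01
finger_force: 34.6
```

```bash
python3 - <<'E'
import cv2
from h import *
cs=cam("scene");s=monitor.observe();print(s["position"],s["force"],s["tool_rot"])
a=grab_frame("scene")[130:250,230:350];w=grab_frame("top")[200:300,200:300]
z=lambda i:cv2.resize(i,(400,400),interpolation=cv2.INTER_CUBIC)
ct=cam("top")
cv2.imwrite("pics/c5.png",np.hstack([z(a),z(w)]))
bar=s["position"]+[0,0,-.007]
for th in(1.3,1.4,1.5,1.6):
    g=pose(th,bar); o=[]
    for p in([11,75,11],[11,-75,11],[190,0,13],[23.7,0,89]):
        q=g(p);u,v=proj(cs,q);a,b=proj(ct,q)
        o.append((round((u-230)*400/120),round((v-130)*400/120),round(400+(a-200)*4),round((b-200)*4)))
    print(th,g([11,0,11]).round(3),o)
E
```

```text
[0.61569954 0.13364452 0.19885848] [-3.71941477 -3.12713612 35.30233842] [ 3.13537094e+00 -1.25877352e-03  1.54009141e+00]
1.3 [0.662 0.132 0.019] [(330, 313, 716, 26), (227, 249, 517, 14), (243, 142, 580, 28), (331, 225, 619, -85)]
1.4 [0.644 0.133 0.015] [(317, 323, 715, 50), (214, 258, 515, 38), (243, 142, 580, 28), (320, 240, 619, -62)]
1.5 [0.626 0.133 0.013] [(304, 332, 713, 74), (200, 266, 514, 62), (243, 142, 580, 28), (308, 254, 619, -38)]
1.6 [0.608 0.134 0.013] [(290, 339, 711, 97), (186, 273, 512, 85), (243, 142, 580, 28), (296, 267, 618, -14)]
```

View pics/c5.png

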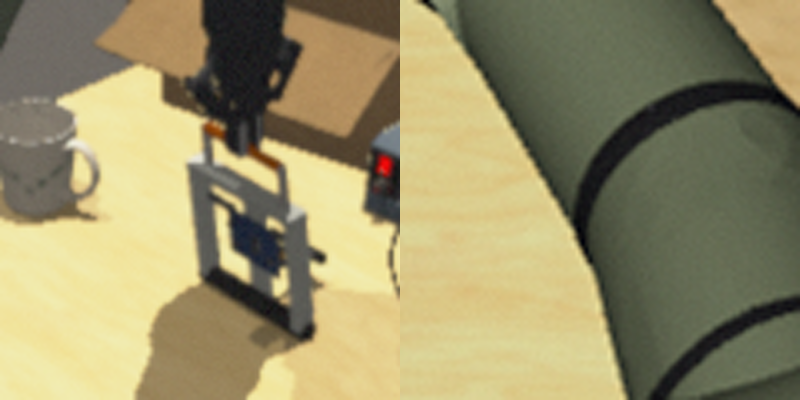

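Upright to about 1.5 rad but pressing 35 N; I'll ease the height and go forward the last few mm.

Request:
{"op": "move_arm", "data": {
  "moves": [
    [0, 0, 1, 0],
    [3, 0, 1.5, 0],
    [5, 0, 1.5, 0],
    [7, -0.2, 1.5, 0],
    [9, -0.3, 1.5, 0],
    [11, -0.3, 1.5, 0],
    [11, -0.3, 1.5, 0],
    [11, -0.3, 1.5, 0]
  ]
}}

```text
clock: 13.18
position: [0.6261, 0.1333, 0.1994]
tool_rot: [3.137, -0.001, 1.54]
force: [-1.9, -1.3, 23.8]
grip_width: 0.0108
finger_force: 33.6
```

```bash
python3 - <<'E'
import cv2
from h import *
cs=cam("scene");s=monitor.observe();print(s["position"],s["force"],s["finger_force"])
a=grab_frame("scene")[150:240,270:340]
cv2.imwrite("pics/c6.png",cv2.resize(a,(420,540),interpolation=cv2.INTER_CUBIC))
bar=s["position"]+[0,0,-.0085]
for th in(1.4,1.5,1.57,1.65):
    g=pose(th,bar); o=[]
    for p in([11,75.5,11],[11,-75.5,11],[190,52,13],[23.7,0,89]):
        u,v=proj(cs,g(p)); o.append((round((u-270)*6),round((v-150)*6)))
    print(th,g([11,0,11]).round(3),o)
E
```

```text
[0.6260803  0.13331537 0.1994111 ] [-1.92949592 -1.2542249  23.78613021] 33.61180543899536
1.4 [0.655 0.132 0.014] [(346, 455), (158, 339), (282, 169), (350, 307)]
1.5 [0.637 0.133 0.012] [(321, 471), (134, 354), (282, 169), (329, 332)]
1.57 [0.624 0.133 0.012] [(304, 481), (117, 363), (282, 169), (314, 348)]
1.65 [0.61  0.134 0.013] [(284, 490), (97, 371), (282, 169), (296, 365)]
```

View pics/c6.png

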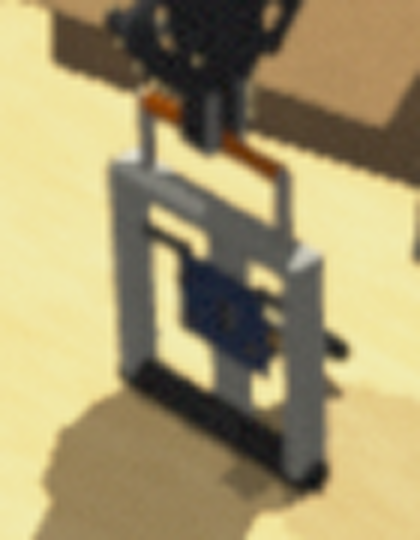

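The near rail end is at about (314,476) and the far end at about (132,372), so the tilt is about 1.53 rad. I'll add a few mm forward and ease the pressing force.

Request:
{"op": "move_arm", "data": {
  "moves": [
    [2, 0, 0.5, 0],
    [4, -0.1, 0.8, 0],
    [6, -0.2, 0.8, 0],
    [6, -0.2, 0.8, 0],
    [6, -0.2, 0.8, 0],
    [6, -0.2, 0.8, 0]
  ]
}}

```text
clock: 13.98
position: [0.6317, 0.1331, 0.1995]
tool_rot: [3.138, -0.001, 1.54]
force: [0.0, 0.2, 15.3]
grip_width: 0.0101
finger_force: 32.9
```

```bash
python3 - <<'E'
import cv2
from h import *
cs=cam("scene");s=monitor.observe();print(s["position"],s["force"],s["finger_force"])
a=grab_frame("scene")[150:240,270:340]
cv2.imwrite("pics/c7.png",cv2.resize(a,(420,540),interpolation=cv2.INTER_CUBIC))
bar=s["position"]+[0,0,-.0095]
for th in(1.5,1.57,1.65):
    g=pose(th,bar); o=[]
    for p in([11,75.5,11],[11,-75.5,11],[190,52,13],[23.7,15,89]):
        u,v=proj(cs,g(p)); o.append((round((u-270)*6),round((v-150)*6)))
    print(th,g([11,0,11]).round(3),o)
E
```

```text
[0.63166288 0.13305742 0.19945334] [ 0.04411066  0.19565426 15.29245251] 32.908260226249695
1.5 [0.642 0.133 0.011] [(329, 469), (141, 352), (290, 167), (355, 341)]
1.57 [0.63  0.133 0.011] [(312, 478), (124, 360), (290, 167), (340, 357)]
1.65 [0.616 0.134 0.012] [(292, 487), (105, 369), (290, 167), (322, 374)]
```

View pics/c7.png

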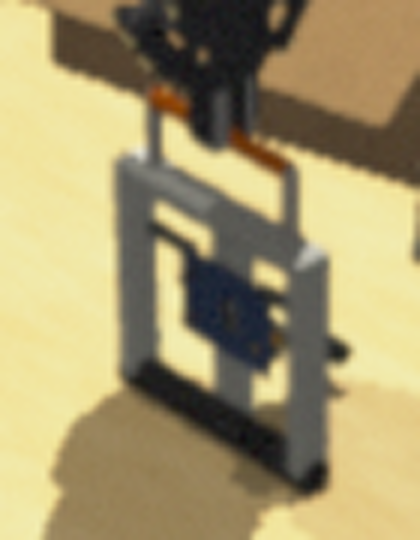

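The rail ends and foot now match the 1.57 rad prediction: near end (314,477), foot (341,351). The frame is plumb, the stand is out and the grip is firm.

```bash
python3 -c "
from workcell import bot
print(bot.job_done())"
```

```text
the job is handed in; nothing more can be done
None
```

I handed the job in at about 14 s. The kickstand was fully out before the lift, and the frame stands within about 0.02 rad of plumb on its rail (camera estimate), component side towards the robot. It is still gripped at about 33 N; no verdict came back, and I did not re-check the bystanders, though no move went near them.

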